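# Lift the washed gears out of the parts washer with the lifting hook

### The job

The wash is over and the well is drained, but the basket is still hot. Take the lifting hook from its bracket on the parts washer, feed its bent end through the basket's lifting eye, lift the basket level and straight up out of the well with the hook, and set it down gently, flat in the drip tray, with both gears still in it. Then unhook it and put the hook back in its bracket; keep the gripper and arm off the basket and gears, and leave the other things on the bench where they are.

Things in the scene. Friction and masses are not known exactly. Their poses are not given: they have to be found in the camera images.
- washer: Blue bench-top parts washer, fixed, left or right of the tray: 140 (x) x 180 (y) x 84 mm high, steel deck, black panel and knob on its front (-x). Origin at the centre of its underside. The well in its top, centred, is 102 (x) x 136 (y) mm, its floor at z = 26 mm.
- bracket_seat (a point): Point on top (84 mm over the bench) of the bracket on the washer's front, under the hook's handle; axes as the washer's; 32 mm before its front face. The bracket is a level plate, 4 mm thick, 46 mm wide (y), to 22 mm in front (-x) of this point, its 14 mm wide slot open to -x and running to 15 mm behind (+x). The shank hangs in the slot: to take the hook, raise it some mm and draw it to -x.
- hook: Lifting hook, 0.16 kg. Orange T-handle with black ends 24 (x) x 96 (y) x 28 mm (z = 0 to 28); origin under the handle's centre. Below, a 7 mm wire in the x-z plane: shank down to z = -7, slanting to x = 18, z = -26, then a bend of 26 mm radius (wire centre) about x = 0, z = -44 mm, round the +x side and the bottom up to the tip. At the start upright in the bracket, axes as the washer's.
- hook_bend (a point): Wire centre at the bottom of the hook's bend, where the load hangs: x = 0, z = -70 mm in the hook's frame, axes as the hook's. The eye's centre hangs about 10 mm below it.
- hook_tip (a point): Wire centre at the hook's free tip, x = -25, z = -51 mm in the hook's frame, 75 degrees of arc from the bottom of the bend; the wire points up here, 15 degrees out to -x, and ends 3.5 mm beyond.
- basket: Wire-mesh basket, loose, 0.2 to 0.35 kg plus 0.2 kg of gears: 96 (x) x 130 (y) x 46 mm, open on top, floor 3 mm; origin at the centre of its underside. At the start on the well's floor, axes as the washer's, 3 mm clearance all round, rim 12 mm below the deck; clear of the well after 58 mm straight up. A rigid 6 mm rod bail in its y-z plane spans the y ends, 74 mm high in the middle.
- eye (a point): Centre of the upright eye on the bail, 94 mm over the basket's underside, axes as the basket's. Ring of 9 mm round steel, 27 mm inside, 45 outside; hole along x, open from both sides. Wire passes only within about 55 degrees of the hole's axis: tip the hook nose down about its y axis by 25 to 45 degrees to enter, then turn it upright as the bend feeds through; reverse to unhook.
- gear_a: Small toothed gear blank, 53 mm across, 10 mm thick, lying loose and flat on the basket's floor towards its -y end; origin at the centre of its underside.
- gear_b: The other gear blank, the same, towards the basket's +y end; origin at the centre of its underside.
- tray: Shallow steel drip tray with a ribbed black mat, fixed: 170 (x) x 210 (y) mm outside, 160 x 200 inside, rolled edge 18 mm high; origin at the centre of its underside, the mat's top at z = 5 mm.
- seal_box: Green flat parts box, 75 x 112 x 34 mm, a bystander behind the work; origin under its centre.
- chip_brush: Chip brush, 39 x 184 x 14 mm, lying at the left, a bystander; origin under its centre.
- driver_yellow: Yellow screwdriver, 28 x 209 x 28 mm, lying at the right, a bystander; origin under its centre.
There are look-alikes about, which are no part of the job. What is shaped like the gear_a but brown or red is not meant.

How it is judged:
On the way, in this order (a step that is already met when the one before it is completed fails the run):
1. the hook's bend is through the lifting eye (distance between hook_bend and eye below 0.022 m and angle between the x axis of hook and the x axis of eye, either way round below 0.8 rad), for 0.2 s.
2. the basket hangs on the hook clear above the washer (z of basket in the frame of washer above 0.086 m and distance between hook_bend and eye below 0.022 m), for 0.2 s.
3. the basket stands flat in the drip tray with both gears in it (horizontal distance between basket and tray below 0.05 m and z of basket in the frame of tray below 0.01 m and angle between basket's own z axis and vertical below 0.06 rad and z of gear_a in the frame of basket between -0.005 and 0.03 m and distance between each of gear_a, gear_b and basket below 0.065 m and z of gear_b in the frame of basket between -0.005 and 0.03 m), for 0.2 s.
At the end, for the whole second after the job is handed in: The basket stands flat (within 0.06 rad) on the tray's floor inside its lip, within 50 mm of the tray's middle, both gears lying in it; the hook is clear of the basket and hangs upright in the washer's bracket, its handle's underside within 15 mm of the seat point; all released and at rest (all of step 3 and distance between hook and bracket_seat below 0.015 m and angle between hook's own z axis and vertical below 0.1 rad and contact force between hook and washer above 0.5 N and contact force between hook and basket below 0.05 N and linear speed of each of hook, basket, gear_a, gear_b below 0.02 m/s); the robot touches nothing.
It fails at once if the gripper or arm touches the hot basket (contact force between any of the fingers, the arm and basket above 1 N).
It fails at once if the gripper or arm touches a gear (contact force between any of the fingers, the arm and gear_a above 1 N or contact force between any of the fingers, the arm and gear_b above 1 N).
It fails at once if the basket is tipped more than 0.4 rad (angle between basket's own z axis and vertical above 0.4 rad).
It fails at once if the basket is dropped or pressed hard into the tray (over 40 N) (contact force between basket and tray above 40 N).
It fails at once if a bystander (box, brush or screwdriver) is moved more than 20 mm (distance of any of seal_box, chip_brush, driver_yellow from where it was at the start of the episode above 0.02 m).
It also fails if it takes over 67 s, if anything falls off the work surface, if the arm or the gripper's body presses on something with over 40 N, if the wrist force passes 120 N, or if a joint passes its speed limit or range.

### The arm

A 6-joint arm with a two-finger parallel gripper is mounted at the origin on a cart in front of the work surface, level with it; the furniture and walls round the work are solid. World frame = base frame: x ahead of the robot, y to its left, z up, the work surface at z = 0. Lengths are in m, angles in rad, forces in N, time in s.
With the tool pointing down it reaches from about 0.35 to 0.775 m from the base axis. Payload 7.3 kg.
Tool frame: the origin (TCP) lies on the centre line of the jaws, within the pads' length; the fingertips stand 17 mm ahead of it and the grasp point (between the pads) lies 2 mm behind it (robot.tcp_to_tips is the distance from the TCP to the fingertips, in m); z points along the fingers, y is the line along which they close (so a half turn about z gives the same grasp; the last joint's range is limited). The gripper opens to 92 mm and grips with 3 to 60 N. Pads are 19 mm wide; open, the fingers measure 130 mm over their backs; the gripper's body (75 mm by 190 mm) begins 47 mm behind the grasp point.
Start: joints at [-1.479, 0.342, 1.524, -0, 1.275, -0.146], TCP at [0.124, -0.51, 0.244] pointing down, gripper open.
Joint ranges: [-2.53, 2.53], [-0.77, 2.02], [0.04, 2.7], [-1, 4.14], [0.28, 2.66], [-3.11, 3.11]. Speed limits (rad/s): [2.57, 2.57, 3.14, 3.14, 3.14, 3.14].

### API

Orientations are given as [roll, pitch, yaw] about the fixed x, y, z axes, in that order (R = Rz(yaw) Ry(pitch) Rx(roll)).
In Python, from cell import robot gives the robot as it stands. The module is installed in compiled form; this text tells all that it offers.
- The arm moves only by the tool carry_out, never from a script. Its argument "commands" is a list of rows, each a list of 3 entries, a list of its own where there are three numbers: the shift along the tool's x, y, z in m, then the turn about the tool's z in rad, then the opening, from 0 (shut) to 1 (fully open). In form: [[[dx, dy, dz], yaw, claw], ...]. A call has 1 to 20 rows; each row shifts and turns the commanded pose from where the row before left it, along the tool's axes as they then stand; what a row does not reach is not made up. A row lasts 1/8 s, in which the tool goes at most 62.5 mm and 10.7 degrees, less where a joint would pass 70% of its speed; a pose out of reach is approached as far as the arm can. A call is refused whole if a number of a shift passes 0.0625 or a number of a turn 0.188, either way. A call with a gripper value outside its range is refused whole. The fingers move at their own pace and stop on an object; "newtons" is the grip in N (left out, the last holds). Time passes only in rows, so rows that do not move let the fingers close. It gives the time, the measured TCP pose, the force, the opening and the grip force at its end, in the units of the state.
- robot.observe(): the state, without advancing time (a new reading comes with each control period).
- robot.read_camera(name): name is "scene" or "top"; returns a dict with "pixels" (400x640x3 uint8, red, green, blue), "fx", "fy", "cx", "cy" (pixels), "view" (4x4, takes a point from world to camera coordinates). Camera axes: x right, y up, looking along -z (the intrinsics and any distortion apply to the point x, -y, -z); pixel columns grow to the right and rows downward; lengths in m; the calibration is good to about 2 mm. A picture is of the moment at which its call begins. There is no depth.
- robot.hand_in(): hands the job in; it is judged then, once.
Trained networks look in a picture, given as the dict that the camera call returned (one of the last four; its "shot" number tells which), for a name from the list of things; names that differ only in an ending like _2 or _b are one class to them, and where a whole thing is asked for, a point or a joint stands for the part that bears it (a point fixed in the world has none). Each returns a list of dicts, best first, with "p" (0 to 1); they miss things now and then, are a little off and sometimes report something else, mostly with a low value. They report only what shows in the picture. A call takes as long as a camera call. They do not tell look-alikes from the thing itself.
- robot.find_in(picture, name): "at" ([column, row] in pixels, amid what is visible of it).
- robot.tip_of(picture, name): "at" ([column, row] in pixels: a listed point, or the origin of a listed thing).
The state is a dict: "time": time; "qpos": joint angles; "qvel": joint speeds; "joint_efforts": joint torques, N m; "tool_pos": TCP position; "tool_rot": TCP orientation; "contact_force": force on the tool from outside, world axes, zero at the start; "torque": the same for the moment, N m; "opening": finger opening in m; "grip_force": force on a finger pad.
Only numpy, scipy, OpenCV 4.12 (cv2) and the standard library are available. Lean on these libraries where they do the work, as an engineer would, in place of code of your own. Each camera call takes 0.05 s, during which the arm holds its last target. There are 200 camera calls.

## Working session

There is one attempt and no reset: what is moved stays moved. The work goes in short steps, Python scripts to look and compute and a tool call to move; the robot and the scene stay as the last step left them, time stands still between calls to the robot, and variables do not carry over. Pictures are saved under pics/ and viewed, at most 10 in all, crops included, and the job is handed in when it is done.

Besides the shell and the picture viewer there is one more tool, called after "Request:" by a JSON object that holds its "method" and its "body", one argument or row to a line. carry_out: Moves the arm, as the interface text tells. Its arguments: {"type":"object","properties":{"commands":{"type":"array"},"newtons":{"type":"number"}},"required":["commands"]}

```bash
mkdir -p pics; cat > h.py <<'E'
import numpy as np, cv2
from scipy.optimize import least_squares
from cell import robot
def shots(): return {n:robot.read_camera(n) for n in("scene","top")}
def save(p,f,crop=None,k=1):
    im=p["pixels"][:,:,::-1]
    if crop: c0,r0,c1,r1=crop; im=im[r0:r1,c0:c1]
    cv2.imwrite("pics/"+f,cv2.resize(im,None,fx=k,fy=k,interpolation=cv2.INTER_CUBIC))
def proj(p,X):
    X=np.atleast_2d(X); c=(p["view"]@np.c_[X,np.ones(len(X))].T)[:3]
    return np.c_[p["cx"]+p["fx"]*c[0]/-c[2], p["cy"]+p["fy"]*-c[1]/-c[2]]
def ray(p,uv):
    V=p["view"];d=np.array([(uv[0]-p["cx"])/p["fx"],-(uv[1]-p["cy"])/p["fy"],-1.])
    return -V[:3,:3].T@V[:3,3], V[:3,:3].T@d
def atz(p,uv,z):
    o,d=ray(p,uv); return o+d*(z-o[2])/d[2]
def tri(obs):
    A=np.zeros((3,3));b=np.zeros(3)
    for p,uv in obs:
        o,d=ray(p,uv);d/=np.linalg.norm(d);M=np.eye(3)-np.outer(d,d);A+=M;b+=M@o
    return np.linalg.solve(A,b)
E
python3 - <<'E'
from h import *
S=shots()
for n,p in S.items():
    save(p,n+"0.png"); print(n,[k for k in p if k not in("pixels",)],p["fx"],p["fy"],p["cx"],p["cy"],p.get("dist"),np.round(-p["view"][:3,:3].T@p["view"][:3,3],3))
    for t in["washer","bracket_seat","hook","hook_bend","hook_tip","basket","eye","tray","gear_a","seal_box"]:
        print(t,[(np.round(d["at"]).tolist(),round(d["p"],2)) for d in robot.tip_of(p,t)[:3]])
print(robot.observe())
E
```

```text
scene ['fx', 'fy', 'cx', 'cy', 'view', 'shot'] 505.0591685489043 505.0591685489043 311.3336349296445 204.66048032687243 None [-0.406  0.492  1.259]
washer [([247.0, 257.0], 0.93)]
bracket_seat [([272.0, 250.0], 0.71), ([234.0, 251.0], 0.51)]
hook [([271.0, 256.0], 0.73)]
hook_bend [([271.0, 269.0], 0.86)]
hook_tip [([273.0, 272.0], 0.93)]
basket [([248.0, 248.0], 0.87)]
eye []
tray [([352.0, 215.0], 0.97)]
gear_a [([234.0, 248.0], 0.67), ([259.0, 208.0], 0.64), ([253.0, 243.0], 0.63)]
seal_box [([294.0, 199.0], 0.79)]
top ['fx', 'fy', 'cx', 'cy', 'view', 'shot'] 425.885393964599 425.885393964599 315.40339557353974 202.46906661858222 None [0.399 0.002 1.283]
washer [([234.0, 206.0], 0.71), ([248.0, 206.0], 0.64)]
bracket_seat [([250.0, 238.0], 0.68)]
hook [([245.0, 236.0], 0.77), ([250.0, 245.0], 0.42), ([316.0, 161.0], 0.41)]
hook_bend [([251.0, 236.0], 0.55)]
hook_tip [([250.0, 243.0], 0.72), ([247.0, 238.0], 0.58), ([228.0, 200.0], 0.46)]
basket [([231.0, 204.0], 0.93)]
eye [([228.0, 198.0], 0.72)]
tray [([361.0, 209.0], 0.59)]
gear_a [([274.0, 153.0], 0.76), ([292.0, 193.0], 0.74), ([245.0, 204.0], 0.68)]
seal_box [([318.0, 163.0], 0.7)]
{'time': 1.1, 'qpos': array([-1.47900996e+00,  3.41980881e-01,  1.52410271e+00,  3.88627053e-06,
        1.27540148e+00, -1.45965490e-01]), 'qvel': array([-9.70846961e-04,  9.99942940e-04,  7.96072165e-04, -5.20517400e-05,
       -5.87760428e-05, -3.19017545e-04]), 'joint_efforts': array([ 1.24625749e-03, -4.31138170e+01, -2.44481099e+01,  7.21886661e-02,
        4.82664595e-02,  1.89762795e-05]), 'tool_pos': array([ 0.12368889, -0.51023752,  0.24374949]), 'tool_rot': array([3.14148567e+00, 1.19695945e-05, 2.37750721e-01]), 'contact_force': array([-0.45324386,  1.07636949,  0.1601958 ]), 'torque': array([-0.00068163, -0.03920246,  0.00135369]), 'grip_force': 0.0, 'opening': 0.09153561053154122}
```

```bash
python3 - <<'E'
import cv2
a=cv2.imread("pics/top0.png")[120:300,170:440]; b=cv2.imread("pics/scene0.png")[150:330,170:440]
cv2.imwrite("pics/c0.png",cv2.resize(a,None,fx=2.9,fy=2.9,interpolation=cv2.INTER_CUBIC));cv2.imwrite("pics/c1.png",cv2.resize(b,None,fx=2.9,fy=2.9,interpolation=cv2.INTER_CUBIC))
E
```

```text
(no output)
```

View pics/c0.png

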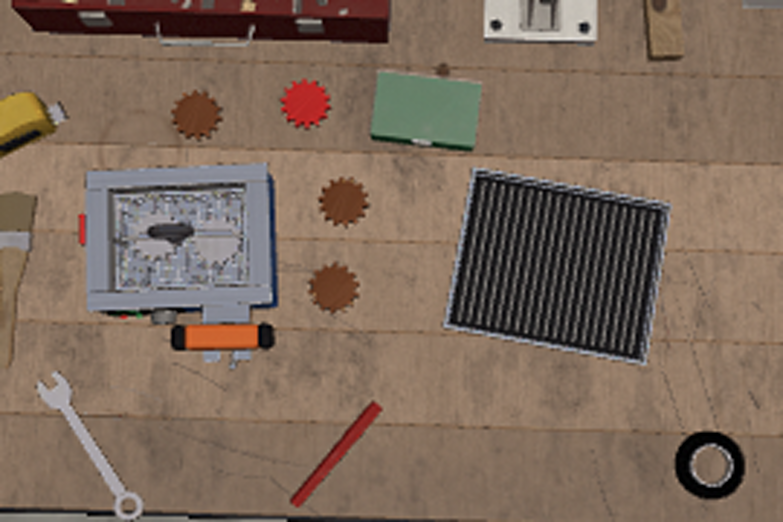

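View pics/c1.png

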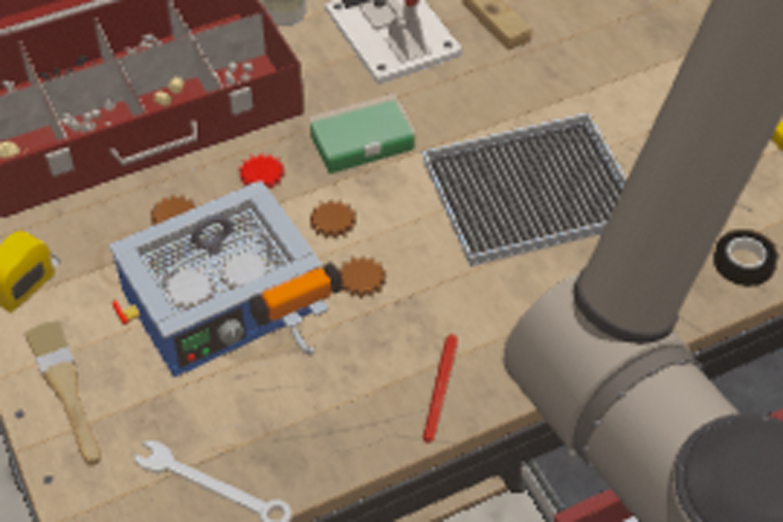

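```bash
python3 - <<'E'
from h import *
S=shots(); t,s=S["top"],S["scene"]
C=lambda u,v:(170+u/2.9-.33,120+v/2.9-.33)
deck=[C(*c) for c in[(87,172),(268,163),(276,306),(88,310)]]
W=np.array([atz(t,c,.084) for c in deck]);print("deck",W.round(3).tolist(),W.mean(0).round(4))
print("deck edges yaw",[round(np.degrees(np.arctan2(*(W[i]-W[j])[[1,0]])),2) for i,j in((0,3),(1,2),(0,1),(3,2))])
T=np.array([atz(t,C(*c),.018) for c in[(474,170),(668,205),(644,362),(446,327)]]);print("tray",T.mean(0).round(4),[round(np.degrees(np.arctan2(*(T[i]-T[j])[[1,0]])),2) for i,j in((0,3),(1,2),(0,1),(3,2))])
for n,p in S.items():
    h=cv2.cvtColor(p["pixels"],cv2.COLOR_RGB2HSV);m=((h[:,:,0]<16)&(h[:,:,0]>7)&(h[:,:,1]>200)&(h[:,:,2]>150)).astype(np.uint8)
    k,l,st,ce=cv2.connectedComponentsWithStats(m);i=1+np.argmax(st[1:,4])
    yx=np.argwhere(l==i)[:,::-1].astype(np.float32); r=cv2.minAreaRect(yx); print(n,st[i],ce[i],r)
    if n=="top":
        P=atz(p,ce[i],.112);b=cv2.boxPoints(r);print("handle",P.round(4),[atz(p,q,.112).round(4).tolist() for q in b])
    g=cv2.cvtColor(p["pixels"],cv2.COLOR_RGB2GRAY)
eyes=[(t,C(171,232)),(s,C(211,236))]
X=tri(eyes);print("eye",X,[proj(p,X)-u for p,u in eyes])
save(t,"t1.png",(195,170,270,250),8); save(s,"s1.png",(200,200,300,280),8)
E
```

```text
deck [[0.63, 0.33, 0.084], [0.644, 0.152, 0.084], [0.503, 0.137, 0.084], [0.494, 0.319, 0.084]] [0.5676 0.2346 0.084 ]
deck edges yaw [np.float64(4.3), np.float64(5.83), np.float64(94.69), np.float64(92.94)]
tray [ 0.5596 -0.144   0.018 ] [np.float64(-8.59), np.float64(-8.49), np.float64(81.35), np.float64(81.68)]
scene [401  83  20  39 299] [413.1270903 104.5451505] ((410.1361389160156, 102.22142028808594), (38.10920715332031, 18.89339828491211), 88.15238952636719)
top [234 232  25   2  26] [246.46153846 232.07692308] ((246.0, 232.5), (1.0, 24.0), 90.0)
handle [0.4801 0.1838 0.112 ] [[0.4792, 0.218, 0.112], [0.4812, 0.1522, 0.112], [0.4785, 0.1521, 0.112], [0.4765, 0.2178, 0.112]]
eye [0.55437079 0.21988999 0.24123378] [array([[-3.12430523, -1.95544223]]), array([[3.16633277, 0.65225012]])]
```

View pics/t1.png

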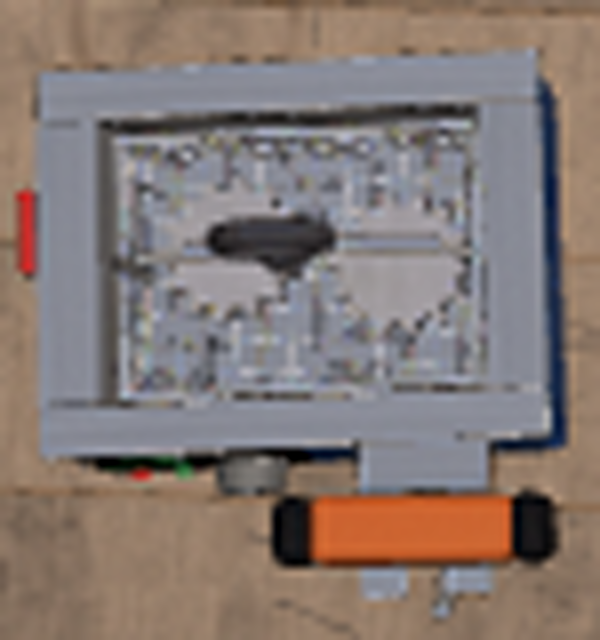

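View pics/s1.png

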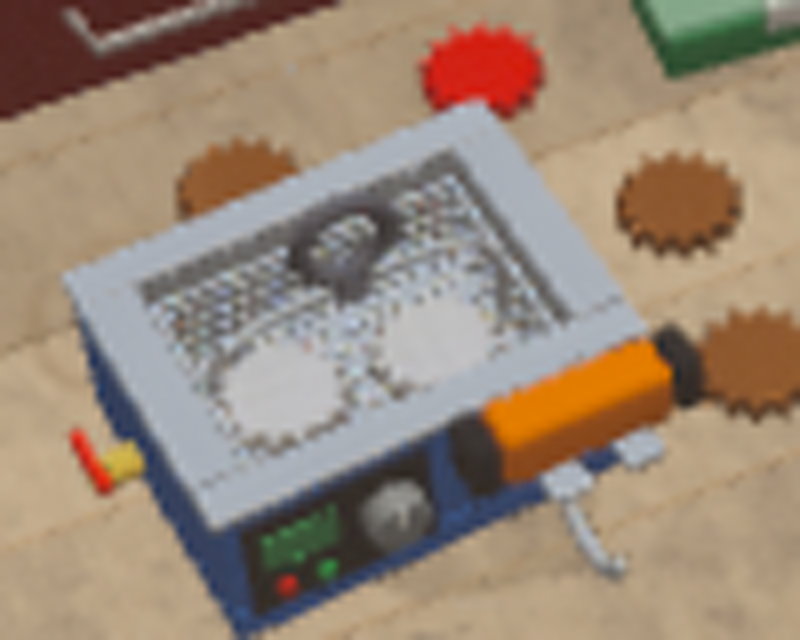

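```bash
python3 - <<'E'
from h import *
S=shots(); t,s=S["top"],S["scene"]
tp=lambda u,v:np.array([195+(u-3.5)/8,170+(v-3.5)/8]); sp=lambda u,v:np.array([200+(u-3.5)/8,200+(v-3.5)/8])
L=np.array([[.07,.09,.084],[.07,-.09,.084],[-.07,-.09,.084],[-.07,.09,.084]])
ot=[tp(*c) for c in[(38,72),(537,50),(552,436),(40,458)]]; os=[sp(*c) for c in[(65,275),(482,100),(650,330),(212,530)]]
def tf(q,X):
    c,n=np.cos(q[2]),np.sin(q[2]);return X@np.array([[c,n,0],[-n,c,0],[0,0,1]])+[q[0],q[1],0]
f=lambda q:np.r_[(proj(t,tf(q,L))-ot).ravel(),(proj(s,tf(q,L))-os).ravel()]
r=least_squares(f,[.567,.235,.05],loss="soft_l1");q=r.x;print("washer",q.round(4),r.fun.round(1))
h=atz(t,tp(414,529),.112);print("handle top",h.round(4),"local",tf([0,0,-q[2]],h-[q[0],q[1],0]).round(4))
# handle: 3D centre, scene centre of orange block (572,410)
ends=[atz(t,tp(*c),.100) for c in[(272,529),(555,527)]];print("handle ends",np.round(ends,4))
X=tri([(t,tp(272,238)),(s,sp(343,248))]);print("eye",X.round(4),[(proj(p,X)-u).round(1) for p,u in((t,tp(272,238)),(s,sp(343,248)))],"local",tf([0,0,-q[2]],X-[q[0],q[1],0]).round(4))
print("eye predicted", tf(q,np.array([[0,0,.12]])).round(4),[proj(p,tf(q,np.array([[0,0,.12],[0,.02,.13],[0,-.02,.13],[0,0,.1425]]))).round(1).tolist() for p in(t,s)])
E
```

```text
washer [0.5673 0.2369 0.0754] [-0.4  0.2  0.2  0.2 -0.3  0.6 -0.3  0.7 -0.5 -0.6  0.1 -1.1  0.2 -0.6
  0.1 -0.7]
handle top [0.4701 0.1837 0.112 ] local [-0.1009 -0.0457  0.112 ]
handle ends [[0.4694 0.2346 0.1   ]
 [0.473  0.1368 0.1   ]]
eye [0.5693 0.238  0.1114] [array([[0.1, 0.1]]), array([[-0.1, -0. ]])] local [0.0021 0.001  0.1114]
eye predicted [[0.5673 0.2369 0.12  ]] [[[228.4, 199.6], [220.4, 199.4], [235.1, 198.8], [226.8, 198.4]], [[242.6, 229.0], [236.1, 229.4], [248.4, 224.2], [241.9, 224.0]]]
```

Request:
{"method": "carry_out", "body": {
  "commands": [
    [[0,0,0],-0.176,1],
    [[0,0,0],-0.176,1],
    [[0,0,0],-0.176,1],
    [[0,0,0],-0.176,1],
    [[0,0,0],-0.176,1],
    [[0,0,0],-0.176,1],
    [[0,0,0],-0.176,1],
    [[0,0,0],-0.176,1],
    [[0.03,0.037,0],0,1],
    [[0.03,0.037,0],0,1],
    [[0.03,0.037,0],0,1],
    [[0.03,0.037,0],0,1],
    [[0.03,0.037,0],0,1],
    [[0.03,0.037,0],0,1],
    [[0.03,0.037,0],0,0.5],
    [[0.03,0.037,0],0,0.5]
  ],
  "newtons": 45
}}

```text
time: 3.3
tool_pos: [0.4019, -0.2476, 0.2439]
tool_rot: [3.141, 0.001, 1.646]
contact_force: [0.8, -1.1, -0.3]
opening: 0.0766
grip_force: 0.0
```

Request:
{"method": "carry_out", "body": {
  "commands": [
    [[0.0475,0.0113,0],0,0.5],
    [[0.0475,0.0113,0],0,0.5],
    [[0.0475,0.0113,0],0,0.5],
    [[0.0475,0.0113,0],0,0.5],
    [[0.0475,0.0113,0],0,0.5],
    [[0.0475,0.0113,0],0,0.5],
    [[0.0475,0.0113,0],0,0.5],
    [[0.0475,0.0113,0],0,0.5],
    [[0.0475,0.0113,0],0,0.5],
    [[0,0,0],0,0.5],
    [[0,0,0],0,0.5]
  ]
}}

```text
time: 4.68
tool_pos: [0.47, 0.1849, 0.2435]
tool_rot: [-3.141, 0.001, 1.646]
contact_force: [0.2, -0.2, 0.0]
opening: 0.0457
grip_force: 0.0
```

Request:
{"method": "carry_out", "body": {
  "commands": [
    [[0,0,0.03],0,0.5],
    [[0,0,0.03],0,0.5],
    [[0,0,0.03],0,0.5],
    [[0,0,0.025],0,0.5],
    [[0,0,0.015],0,0.5],
    [[0,0,0.0075],0,0.5],
    [[0,0,0],0,0.5],
    [[0,0,0],0,0],
    [[0,0,0],0,0],
    [[0,0,0],0,0],
    [[0,0,0],0,0]
  ],
  "newtons": 45
}}

```text
time: 6.05
tool_pos: [0.4705, 0.1853, 0.1067]
tool_rot: [3.141, 0.0, 1.646]
contact_force: [-1.2, -0.9, 4.0]
opening: 0.0236
grip_force: 44.9
```

Request:
{"method": "carry_out", "body": {
  "commands": [
    [[0,0,-0.004],0,0],
    [[0,0,-0.006],0,0],
    [[0,-0.01,0],0,0],
    [[0,-0.02,0],0,0],
    [[0,-0.02,0],0,0],
    [[0,-0.017,0],0,0],
    [[0,0,-0.02],0,0],
    [[0,0,-0.035],0,0],
    [[0,0,-0.035],0,0],
    [[0,0,-0.03],0,0],
    [[0,0,-0.018],0,0],
    [[0.005,0.025,0],0,0],
    [[0.009,0.045,0],0,0],
    [[0.009,0.045,0],0,0],
    [[0.009,0.045,0],0,0],
    [[0.009,0.04,0],0,0],
    [[0.005,0.025,0],0,0],
    [[0,0,0],0,0]
  ]
}}

```text
time: 8.3
tool_pos: [0.6246, 0.243, 0.2525]
tool_rot: [-3.139, 0.001, 1.646]
contact_force: [-0.4, 0.6, -1.5]
opening: 0.0235
grip_force: 44.9
```

```bash
python3 - <<'E'
from h import *
S=shots(); t,s=S["top"],S["scene"]; print(robot.observe()["tool_pos"],robot.observe()["contact_force"])
a=cv2.resize(t["pixels"][160:250,190:265,::-1],None,fx=5,fy=5,interpolation=2); b=cv2.resize(s["pixels"][190:280,210:290,::-1],None,fx=5,fy=5,interpolation=2)
cv2.imwrite("pics/v2.png",np.hstack([a,b]))
E
```

```text
[0.62338797 0.24276055 0.25347513] [-0.9243415   0.13732349 -1.41297285]
```

View pics/v2.png

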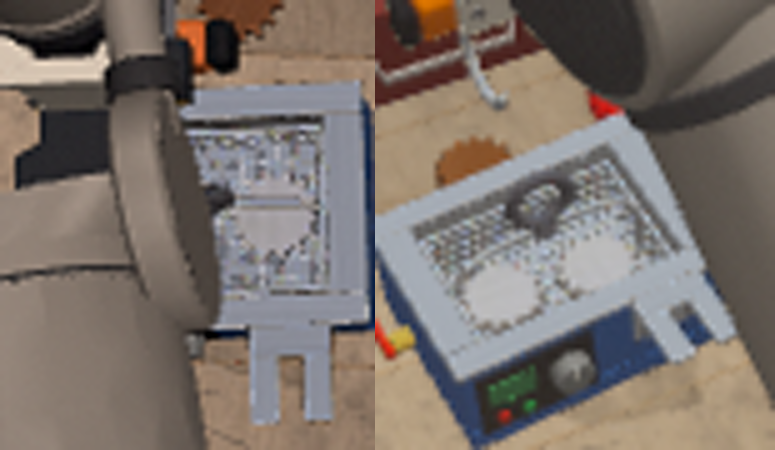

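```bash
python3 - <<'E'
from h import *
s=robot.read_camera("scene")
q=[.5673,.2369,.0754]
def tf(q,X):
    c,n=np.cos(q[2]),np.sin(q[2]);return X@np.array([[c,n,0],[-n,c,0],[0,0,1]])+[q[0],q[1],0]
o=np.array([.0564,0,.2535-.0227])
print(proj(s,tf(q,np.array([o+[-.0255,0,-.049],o+[0,0,-.07],o+[0,.048,.014],o+[0,.002,-.070],[0,0,.12],[.002,.001,.12]]))).round(1))
for n in("hook_tip","hook_bend","eye"): print(n,[(np.round(d["at"],1).tolist(),round(d["p"],2)) for d in robot.tip_of(s,n)[:3]])
E
```

```text
[[235.9 208.3]
 [233.  207.8]
 [214.2 193.9]
 [232.4 208. ]
 [242.6 229. ]
 [242.  228.7]]
hook_tip [([233.8, 207.1], 0.76)]
hook_bend [([233.0, 210.7], 0.68), ([353.1, 217.6], 0.63)]
eye [([244.4, 226.3], 0.8)]
```

Request:
{"method": "carry_out", "body": {
  "commands": [
    [[0,0,0.02],0,0],
    [[0,0,0.02],0,0],
    [[0,0,0.0155],0,0],
    [[0,-0.008,0],0,0],
    [[0,-0.008,0],0,0],
    [[0,-0.007,0],0,0],
    [[0,-0.007,0],0,0],
    [[0,0,0],0,0]
  ]
}}

```text
time: 9.6
tool_pos: [0.594, 0.2407, 0.1993]
tool_rot: [3.141, -0.0, 1.646]
contact_force: [0.5, -0.1, -2.2]
opening: 0.0234
grip_force: 44.9
```

```bash
python3 - <<'E'
from h import *
s=robot.read_camera("scene"); print(robot.observe()["tool_pos"],robot.observe()["contact_force"])
save(s,"v3.png",(200,190,270,250),10)
E
```

```text
[0.5944054  0.24070325 0.19912184] [-0.10839199 -0.14325705 -1.45474196]
```

View pics/v3.png

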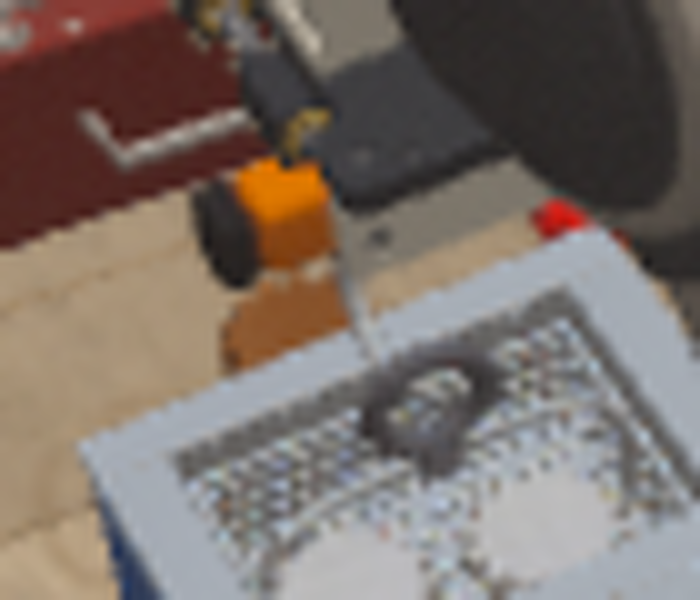

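```bash
python3 - <<'E'
from h import *
s=robot.read_camera("scene")
q=[.5673,.2369,.0754]
def tf(q,X):
    c,n=np.cos(q[2]),np.sin(q[2]);return X@np.array([[c,n,0],[-n,c,0],[0,0,1]])+[q[0],q[1],0]
P=lambda o,L:((proj(s,tf(q,np.array(o)+np.array(L)/1000))-[200,190])*10).round(0).tolist()
for y in(0,.004):print("hook",P([.0273,y,.1765],[[0,0,-7],[18,0,-26],[26,0,-44],[18,0,-62],[0,0,-70],[-18,0,-62],[-25,0,-51],[-26,0,-48],[0,48,14]]))
print("eye",P([0,0,.12],[[0,0,0],[0,22.5,0],[0,-22.5,0],[0,0,22.5],[0,0,-22.5]]))
E
```

```text
hook [[369.0, 219.0], [350.0, 225.0], [346.0, 248.0], [363.0, 305.0], [392.0, 361.0], [415.0, 382.0], [421.0, 373.0], [421.0, 368.0], [209.0, 233.0]]
hook [[356.0, 225.0], [338.0, 230.0], [334.0, 254.0], [351.0, 310.0], [380.0, 366.0], [403.0, 387.0], [409.0, 378.0], [409.0, 374.0], [196.0, 238.0]]
eye [[426.0, 390.0], [357.0, 420.0], [494.0, 361.0], [418.0, 340.0], [434.0, 439.0]]
```

Request:
{"method": "carry_out", "body": {
  "commands": [
    [[-0.004,0,0.001],0,0],
    [[0,-0.004,-0.001],0,0],
    [[0,-0.005,-0.003],0,0],
    [[0,-0.005,-0.004],0,0],
    [[0,-0.006,-0.005],0,0],
    [[0,-0.006,-0.005],0,0],
    [[0,0,0],0,0],
    [[0,0,0],0,0]
  ]
}}

```text
time: 10.7
tool_pos: [0.5689, 0.2347, 0.2157]
tool_rot: [3.141, 0.0, 1.646]
contact_force: [0.1, 0.0, -1.5]
opening: 0.0236
grip_force: 44.9
```

```bash
python3 - <<'E'
from h import *
s=robot.read_camera("scene"); print(robot.observe()["tool_pos"],robot.observe()["contact_force"])
save(s,"v4.png",(200,190,270,250),10)
E
```

```text
[0.56888488 0.23468222 0.21554205] [ 0.18350514  0.10146961 -1.75841504]
```

View pics/v4.png

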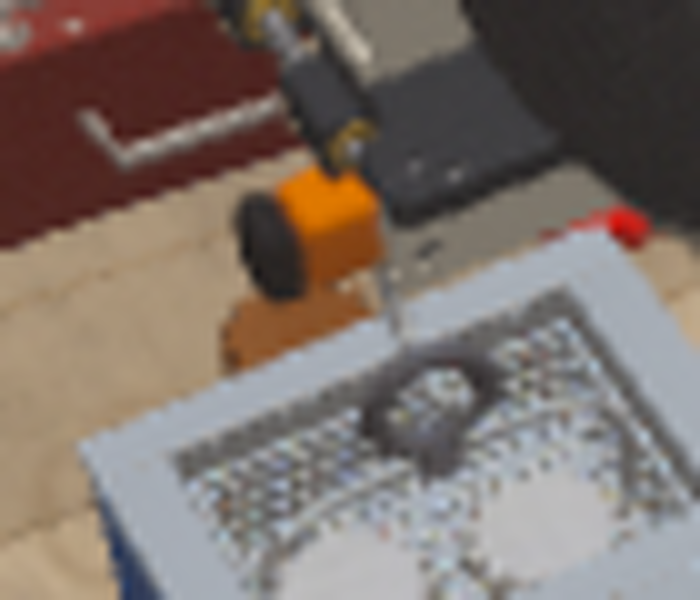

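```bash
python3 - <<'E'
from h import *
s=robot.read_camera("scene")
q=[.5673,.2369,.0754]
def tf(q,X):
    c,n=np.cos(q[2]),np.sin(q[2]);return X@np.array([[c,n,0],[-n,c,0],[0,0,1]])+[q[0],q[1],0]
P=lambda o,L:((proj(s,tf(q,np.array(o)+np.array(L)/1000))-[200,190])*10).round(0).tolist()
for y in(-.003,.0):print("hook",P([.0014,y,.1929],[[0,0,-7],[18,0,-26],[26,0,-44],[18,0,-62],[0,0,-70],[-18,0,-62],[-25,0,-51],[-26,0,-48],[-12,48,0],[12,48,0],[-12,48,28],[12,48,28]]))
for n in("hook","hook_tip","hook_bend","eye"): print(n,[(((np.array(d["at"])-[200,190])*10).round().tolist(),round(d["p"],2)) for d in robot.tip_of(s,n)[:3]])
save(s,"v5.png",(225,205,255,245),18)
t=robot.read_camera("top");print([(np.round(d["at"]),d["p"]) for d in robot.tip_of(t,"eye")])
E
```

```text
hook [[410.0, 233.0], [391.0, 239.0], [386.0, 262.0], [403.0, 320.0], [432.0, 377.0], [456.0, 398.0], [463.0, 389.0], [463.0, 385.0], [272.0, 308.0], [237.0, 254.0], [260.0, 241.0], [225.0, 187.0]]
hook [[401.0, 237.0], [381.0, 242.0], [376.0, 266.0], [394.0, 324.0], [423.0, 380.0], [447.0, 402.0], [454.0, 393.0], [454.0, 389.0], [263.0, 312.0], [228.0, 258.0], [250.0, 245.0], [215.0, 191.0]]
hook [([383.0, 262.0], 0.75)]
hook_tip [([442.0, 379.0], 0.46)]
hook_bend [([421.0, 395.0], 0.73)]
eye [([447.0, 394.0], 0.66)]
[(array([230., 199.]), 0.69)]
```

View pics/v5.png

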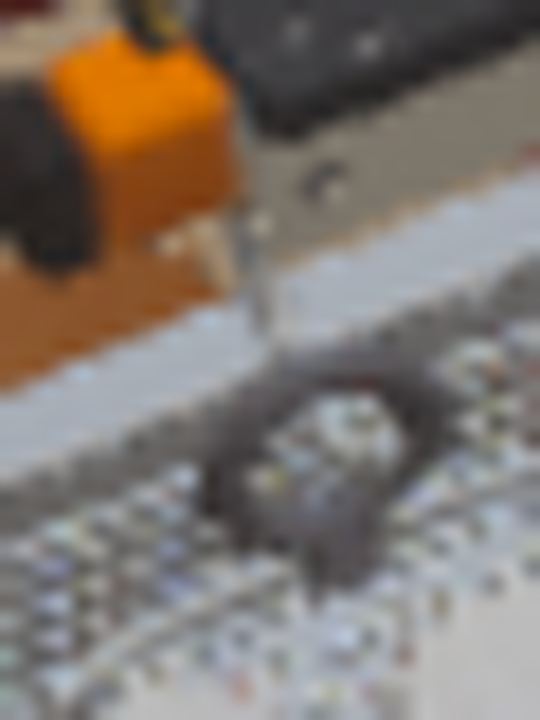

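Request:
{"method": "carry_out", "body": {
  "commands": [
    [[0,0,-0.003],0,0],
    [[0,0,-0.003],0,0],
    [[0,0,-0.002],0,0],
    [[0,0,-0.002],0,0],
    [[0,0,-0.002],0,0],
    [[0,0,-0.002],0,0],
    [[0,0,0],0,0],
    [[0,0,0],0,0]
  ]
}}

```text
time: 12.1
tool_pos: [0.5688, 0.2347, 0.2296]
tool_rot: [-3.141, 0.0, 1.646]
contact_force: [1.3, 0.4, -5.6]
opening: 0.0239
grip_force: 44.9
```

Request:
{"method": "carry_out", "body": {
  "commands": [
    [[0,0,-0.003],0,0],
    [[0,0,-0.004],0,0],
    [[0,0,-0.004],0,0],
    [[0,0,-0.003],0,0],
    [[0,0,-0.001],0,0],
    [[0,0,0],0,0],
    [[0,0,0],0,0]
  ]
}}

```text
time: 12.98
tool_pos: [0.5688, 0.2347, 0.2445]
tool_rot: [-3.141, 0.0, 1.646]
contact_force: [-0.2, 0.7, -6.1]
opening: 0.0237
grip_force: 44.9
```

```bash
python3 - <<'E'
from h import *
s=robot.read_camera("scene"); o=robot.observe();print(o["tool_pos"],o["contact_force"],o["torque"])
save(s,"v6.png",(205,180,275,250),8)
E
```

```text
[0.56875903 0.23468245 0.24450483] [-0.82860362  0.31404414 -5.76738328] [-0.07615134 -0.08009616 -0.00801644]
```

View pics/v6.png

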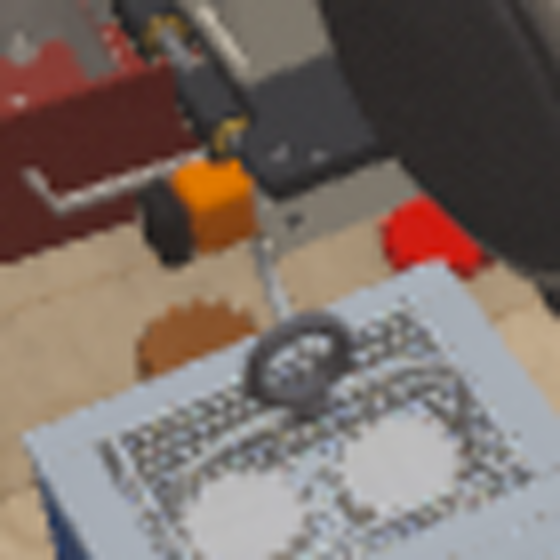

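Request:
{"method": "carry_out", "body": {
  "commands": [
    [[0,0,-0.003],0,0],
    [[0,0,-0.005],0,0],
    [[0,0,-0.006],0,0],
    [[0,0,-0.007],0,0],
    [[0,0,-0.007],0,0],
    [[0,0,-0.007],0,0],
    [[0,0,-0.007],0,0],
    [[0,0,-0.007],0,0],
    [[0,0,-0.007],0,0],
    [[0,0,-0.006],0,0],
    [[0,0,-0.005],0,0],
    [[0,0,-0.003],0,0],
    [[0,0,0],0,0],
    [[0,0,0],0,0],
    [[0,0,0],0,0]
  ]
}}

```text
time: 14.9
tool_pos: [0.5687, 0.2347, 0.3144]
tool_rot: [-3.141, 0.0, 1.646]
contact_force: [-0.2, 0.6, -5.9]
opening: 0.0236
grip_force: 44.9
```

Request:
{"method": "carry_out", "body": {
  "commands": [
    [[-0.002,0,0],0,0],
    [[-0.005,-0.0005,0],0,0],
    [[-0.008,-0.001,0],0,0],
    [[-0.011,-0.001,0],0,0],
    [[-0.014,-0.0015,0],0,0],
    [[-0.016,-0.0015,0],0,0],
    [[-0.017,-0.0017,0],0,0],
    [[-0.017,-0.0017,0],0,0],
    [[-0.017,-0.0017,0],0,0],
    [[-0.017,-0.0017,0],0,0],
    [[-0.017,-0.0017,0],0,0],
    [[-0.017,-0.0017,0],0,0],
    [[-0.017,-0.0017,0],0,0],
    [[-0.017,-0.0017,0],0,0],
    [[-0.017,-0.0017,0],0,0],
    [[-0.017,-0.0017,0],0,0],
    [[-0.017,-0.0017,0],0,0],
    [[-0.017,-0.0017,0],0,0]
  ]
}}

```text
time: 17.15
tool_pos: [0.5624, -0.0276, 0.3147]
tool_rot: [3.142, 0.0, 1.646]
contact_force: [0.5, -0.7, -5.8]
opening: 0.0236
grip_force: 44.9
```

Request:
{"method": "carry_out", "body": {
  "commands": [
    [[-0.017,-0.0017,0],0,0],
    [[-0.017,-0.0017,0],0,0],
    [[-0.017,-0.0017,0],0,0],
    [[-0.017,-0.0017,0],0,0],
    [[-0.014,-0.0014,0],0,0],
    [[-0.012,-0.0012,0],0,0],
    [[-0.01,-0.001,0],0,0],
    [[-0.007,-0.001,0],0,0],
    [[-0.004,-0.0005,0],0,0],
    [[-0.002,0,0],0,0],
    [[0,0,0],0.02,0],
    [[0,0,0],0.035,0],
    [[0,0,0],0.04,0],
    [[0,0,0],0.04,0],
    [[0,0,0],0.04,0],
    [[0,0,0],0.032,0],
    [[0,0,0],0.017,0],
    [[0,0,0],0,0],
    [[0,0,0],0,0]
  ]
}}

```text
time: 19.52
tool_pos: [0.5594, -0.144, 0.3147]
tool_rot: [3.142, 0.0, 1.422]
contact_force: [0.1, 0.2, -5.4]
opening: 0.0236
grip_force: 44.9
```

Request:
{"method": "carry_out", "body": {
  "commands": [
    [[0,0,0.004],0,0],
    [[0,0,0.008],0,0],
    [[0,0,0.011],0,0],
    [[0,0,0.012],0,0],
    [[0,0,0.012],0,0],
    [[0,0,0.012],0,0],
    [[0,0,0.012],0,0],
    [[0,0,0.009],0,0],
    [[0,0,0.006],0,0],
    [[0,0,0.004],0,0],
    [[0,0,0.003],0,0],
    [[0,0,0.002],0,0],
    [[0,0,0.002],0,0],
    [[0,0,0.002],0,0],
    [[0,0,0.002],0,0],
    [[0,0,0.002],0,0],
    [[0,0,0.002],0,0],
    [[0,0,0],0,0]
  ]
}}

```text
time: 21.78
tool_pos: [0.5593, -0.144, 0.2095]
tool_rot: [-3.141, -0.0, 1.422]
contact_force: [-0.3, 0.4, -6.2]
opening: 0.0238
grip_force: 44.9
```

Still hanging, at about 12 mm; creep down.

Request:
{"method": "carry_out", "body": {
  "commands": [
    [[0,0,0.002],0,0],
    [[0,0,0.002],0,0],
    [[0,0,0.0015],0,0],
    [[0,0,0.0015],0,0],
    [[0,0,0.0015],0,0],
    [[0,0,0.0015],0,0],
    [[0,0,0.0015],0,0],
    [[0,0,0.0015],0,0],
    [[0,0,0.001],0,0],
    [[0,0,0],0,0],
    [[0,0,0],0,0]
  ]
}}

```text
time: 23.15
tool_pos: [0.5594, -0.1441, 0.1957]
tool_rot: [3.141, 0.0, 1.422]
contact_force: [-0.0, -0.1, -0.8]
opening: 0.0234
grip_force: 44.9
```

Request:
{"method": "carry_out", "body": {
  "commands": [
    [[0,0.002,0.002],0,0],
    [[0,0.003,0.002],0,0],
    [[0,0.003,0.002],0,0],
    [[0,0.003,0.003],0,0],
    [[0,0.004,0.003],0,0],
    [[0,0.005,0.003],0,0],
    [[0,0.005,0.003],0,0],
    [[0,0.005,0],0,0],
    [[0,0.005,0],0,0],
    [[0,0,0],0,0]
  ]
}}

```text
time: 24.4
tool_pos: [0.5944, -0.1494, 0.1778]
tool_rot: [3.141, 0.0, 1.422]
contact_force: [0.3, -0.4, -2.5]
opening: 0.0236
grip_force: 44.9
```

Request:
{"method": "carry_out", "body": {
  "commands": [
    [[0,0.007,0],0,0],
    [[0,0.01,0],0,0],
    [[0,0.01,0],0,0],
    [[0,0,0],0,0],
    [[0,0,-0.006],0,0],
    [[0,0,-0.015],0,0],
    [[0,0,-0.03],0,0],
    [[0,0,-0.03],0,0],
    [[0,0,-0.02],0,0],
    [[0,0,0],0,0]
  ]
}}

```text
time: 25.65
tool_pos: [0.6213, -0.1535, 0.2818]
tool_rot: [3.136, 0.001, 1.422]
contact_force: [-0.4, 0.1, -1.4]
opening: 0.0238
grip_force: 44.9
```

```bash
python3 - <<'E'
from h import *
s=robot.read_camera("scene"); o=robot.observe();print(o["time"],o["tool_pos"],o["contact_force"])
save(s,"v7.png",(270,150,400,260),6)
for n in("basket","eye","gear_a","hook_bend","hook_tip"):
    print(n,[(np.round(d["at"],1).tolist(),round(d["p"],2)) for d in robot.tip_of(s,n)[:3]])
print(proj(s,[[.5596,-.144,.005],[.5596,-.144,.099]]))
E
```

```text
25.7 [ 0.62076001 -0.15329401  0.2798937 ] [-0.15698854 -0.34245485 -2.13839456]
basket [([354.0, 210.6], 0.55)]
eye []
gear_a [([358.9, 209.3], 0.68), ([281.6, 227.8], 0.65), ([230.7, 227.9], 0.55)]
hook_bend []
hook_tip [([352.5, 214.8], 0.56), ([294.9, 199.5], 0.38)]
[[352.81981566 214.29562286]
 [354.46605436 194.64229973]]
```

View pics/v7.png

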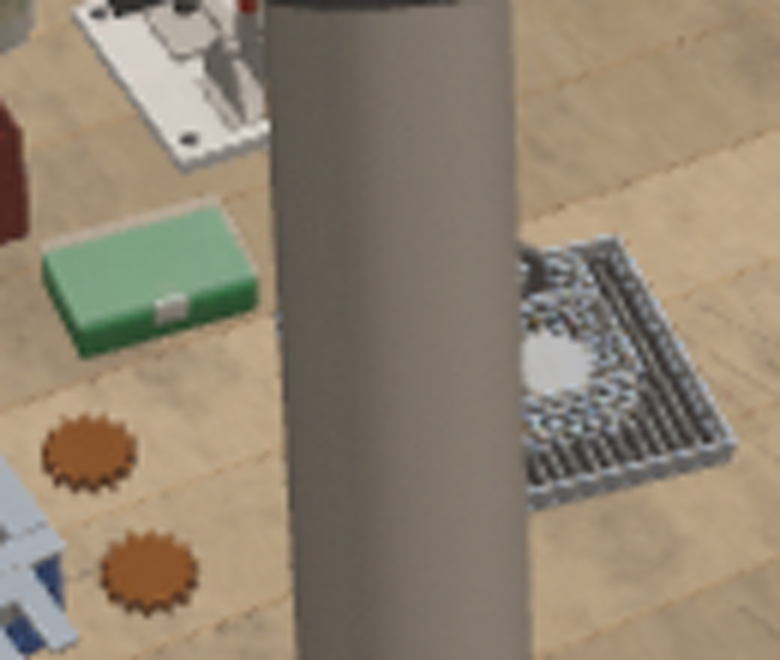

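Request:
{"method": "carry_out", "body": {
  "commands": [
    [[0,0,0],-0.112,0],
    [[0,0,0],-0.112,0],
    [[0.019,-0.0104,0],0,0],
    [[0.03,-0.0165,0],0,0],
    [[0.04,-0.022,0],0,0],
    [[0.04,-0.022,0],0,0],
    [[0.04,-0.022,0],0,0],
    [[0.04,-0.022,0],0,0],
    [[0.04,-0.022,0],0,0],
    [[0.04,-0.022,0],0,0],
    [[0.03,-0.0165,0],0,0],
    [[0.02,-0.011,0],0,0],
    [[0.01,-0.005,0],0,0],
    [[0,0,0],0,0],
    [[0,0,0],0,0]
  ]
}}

```text
time: 27.82
tool_pos: [0.4042, 0.1798, 0.2786]
tool_rot: [3.142, 0.0, 1.645]
contact_force: [-1.1, -0.2, -1.6]
opening: 0.0236
grip_force: 44.9
```

Request:
{"method": "carry_out", "body": {
  "commands": [
    [[0.0005,0,0.015],0,0],
    [[0,0,0.03],0,0],
    [[0,0,0.035],0,0],
    [[0,0,0.035],0,0],
    [[0,0,0.027],0,0],
    [[0,0,0.015],0,0],
    [[0,0,0.005],0,0],
    [[0,0,0],0,0],
    [[0,0.01,0],0,0],
    [[0,0.01,0],0,0],
    [[0,0.01,0],0,0],
    [[0,0.01,0],0,0],
    [[0,0.01,0],0,0],
    [[0,0.01,0],0,0],
    [[0,0.006,0],0,0],
    [[0,0,0],0,0],
    [[0,0,0],0,0]
  ]
}}

```text
time: 29.95
tool_pos: [0.4691, 0.1858, 0.1166]
tool_rot: [-3.141, 0.0, 1.646]
contact_force: [-0.4, 0.2, -0.2]
opening: 0.0236
grip_force: 44.9
```

Request:
{"method": "carry_out", "body": {
  "commands": [
    [[0,0,0.004],0,0],
    [[0,0,0.003],0,0],
    [[0,0,0.002],0,0],
    [[0,0,0.001],0,0],
    [[0,0,0],0,0],
    [[0,0,0],0,0]
  ]
}}

```text
time: 30.7
tool_pos: [0.4695, 0.1855, 0.1067]
tool_rot: [-3.141, 0.001, 1.646]
contact_force: [0.3, -5.9, 0.1]
opening: 0.0237
grip_force: 44.9
```

Request:
{"method": "carry_out", "body": {
  "commands": [
    [[0,0,0],0,0.28],
    [[0,0,0],0,0.32],
    [[0,0,0],0,0.4],
    [[0,0,0],0,0.48],
    [[0,0,0],0,0.48],
    [[0,0,0],0,0.48]
  ]
}}

```text
time: 31.45
tool_pos: [0.4694, 0.1859, 0.1067]
tool_rot: [-3.142, 0.0, 1.646]
contact_force: [-0.3, 1.1, 0.4]
opening: 0.0443
grip_force: 0.0
```

```bash
python3 - <<'E'
from h import *
o=robot.observe();print(o["contact_force"],o["opening"],o["grip_force"])
s=robot.read_camera("scene")
for n in("hook","hook_bend","hook_tip","bracket_seat"): print(n,[(np.round(d["at"],1).tolist(),round(d["p"],2)) for d in robot.tip_of(s,n)[:2]])
E
```

```text
[-0.32962291  1.07774906  0.43568054] 0.04433782056038129 0.0
hook [([269.6, 255.0], 0.68)]
hook_bend [([276.5, 268.8], 0.62)]
hook_tip [([275.4, 269.7], 0.56)]
bracket_seat [([271.9, 250.0], 0.69)]
```

Released; rise, move aside and compare with the starting pictures.

Request:
{"method": "carry_out", "body": {
  "commands": [
    [[0,0,-0.01],0,0.48],
    [[0,0,-0.02],0,0.48],
    [[0,0,-0.03],0,0.48],
    [[0,0,-0.04],0,0.48],
    [[0,0,-0.04],0,0.48],
    [[-0.05,-0.012,0],0,0.48],
    [[-0.05,-0.012,0],0,0.48],
    [[-0.05,-0.012,0],0,0.48],
    [[-0.05,-0.012,0],0,0.48],
    [[-0.05,-0.012,0],0,0.48],
    [[-0.05,-0.012,0],0,0.48],
    [[-0.05,-0.012,0],0,0.48],
    [[-0.05,-0.012,0],0,0.48],
    [[-0.05,-0.012,0],0,0.48],
    [[0,0,0],0,0.48],
    [[0,0,0],0,0.48]
  ]
}}

```text
time: 33.7
tool_pos: [0.3953, -0.2704, 0.247]
tool_rot: [3.142, -0.0, 1.645]
contact_force: [-0.5, 0.4, -0.6]
opening: 0.0437
grip_force: 0.0
```

```bash
python3 - <<'E'
from h import *
o=robot.observe();print(o["time"],o["tool_pos"],o["contact_force"])
S=shots();s,t=S["scene"],S["top"]
def orange(im,box):
    c0,r0,c1,r1=box;h=cv2.cvtColor(im[r0:r1,c0:c1],cv2.COLOR_RGB2HSV)
    m=(h[:,:,0]<22)&(h[:,:,0]>5)&(h[:,:,1]>190)&(h[:,:,2]>130)
    yx=np.argwhere(m)[:,::-1].astype(np.float32);r=cv2.minAreaRect(yx);return len(yx),yx.mean(0)+[c0,r0],np.round(r[1],1),round(r[2],1)
for n,p,b in(("scene",s,(250,235,290,265)),("top",t,(225,225,270,248))):
    print(n,orange(cv2.imread(f"pics/{n}0.png")[:,:,::-1].copy(),b),orange(p["pixels"],b))
    for k in("hook_bend","hook_tip","basket","eye","gear_a"): print(k,[(np.round(d["at"],1).tolist(),round(d["p"],2)) for d in robot.tip_of(p,k)[:4]])
    print(proj(p,[[.5596,-.144,.005],[.5596,-.144,.099]]).round(1).tolist())
    for l,w in(("0",cv2.imread(f"pics/{n}0.png")),):
        pass
E
```

```text
33.7 [ 0.39534518 -0.27041933  0.24696213] [-0.50038941  0.38421565 -0.60505572]
scene (208, array([271.91827011, 250.52884579]), array([ 9.4, 23.3]), 63.4) (204, array([272.01960754, 250.59803963]), array([ 9.7, 22.9]), 65.6)
hook_bend [([273.0, 269.9], 0.54)]
hook_tip [([275.6, 271.2], 0.56), ([274.6, 254.1], 0.45)]
basket [([274.5, 268.6], 0.21)]
eye []
gear_a [([283.8, 224.3], 0.69), ([229.5, 227.7], 0.62), ([260.1, 211.7], 0.6), ([291.3, 244.0], 0.52)]
[[352.8, 214.3], [354.5, 194.6]]
top (198, array([246. , 235.5]), array([ 7., 24.]), 90.0) (199, array([245.96482468, 235.72361851]), array([ 8., 24.]), 90.0)
hook_bend [([252.4, 237.4], 0.63)]
hook_tip [([251.9, 245.2], 0.54)]
basket [([358.5, 212.7], 0.72), ([463.7, 221.0], 0.58)]
eye [([365.3, 208.5], 0.92), ([361.9, 211.5], 0.46)]
gear_a [([372.6, 216.1], 0.6), ([277.0, 156.2], 0.59), ([463.7, 221.6], 0.56), ([288.6, 190.7], 0.53)]
[[361.6, 211.7], [365.5, 207.6]]
```

```bash
python3 -c "
from cell import robot
print(robot.hand_in())"
```

```text
the job is handed in; nothing more can be done
None
```

I set the basket down near the middle of the drip tray, hung the hook back in its bracket within about 1 mm of where it started, and handed the job in at about 34 s; the hand-in gave no verdict, and I only saw one of the two gears in the basket afterwards (the arm hid the other).

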